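# Open the steam-bending box and hold its lid for a workmate

### The job

The wood strips in the steam-bending box have cooled and a workmate needs both hands to draw them out. The round vent cap only sits loosely on the lid and would slide off, so lift it off first and set it down gently, right way up, on a clear bit of the bench top; then raise the box's lid by its front knob, never letting it fall, and hold it open at 60 degrees. Finish while still holding the lid there, and leave the other things on the bench where they are.

Things in the scene. Friction and masses are not known exactly. Their poses are not given: they have to be found in the camera images.
- steam_box: plywood box on two dark battens, fixed to the bench, 200 mm deep (x) x 320 mm wide (y), 110 mm high without the lid; a dial thermometer low in its front, a brass spigot on its +y end. Origin: centre of its underside, on the bench top. Its own +x points from the front (robot's side) to the hinges at the back, z up.
- lid (a joint): hinge of the plywood lid (0.6 kg, free, falls shut from below 90 degrees): 0 closed, grows as the front edge rises, 1.047 = 60 degrees, stop at 1.8. Closed, its flat top lies 122 mm above the bench; it reaches 221 mm from the hinge line to the face of a 36 mm high front rail. A vent collar, 56 mm outer diameter, 14 mm high, stands on it 100 mm in front of the hinge line (over the box centre).
- lid_hinge (a point): middle of the lid's hinge line, at the top rear edge of the box (box frame x +100 mm, y 0, z 110 mm); the hinge line runs along the box's y; fixed
- lid_grip (a point): centre of the head of the lid's wooden knob; moves with the lid. The knob points out of the middle of the front rail (box -x when closed); head 30 mm diameter, 22 mm long. Closed, this point is 249 mm in front of the hinge line, 6 mm below it, 104 mm above the bench and 28 mm off the rail's face. From above it can be gripped across the box's y.
- vent_cap: loose turned wooden cap, 74 mm diameter, 26 mm high, knob on top (head 28 mm diameter; 56 mm high over all); 0.12 kg. Hollow: its skirt stands on the lid round the collar, 4 mm play, 14 mm overlap. Origin: centre of its open underside (122 mm above the bench at the start, 0 on the bench); z up through the knob, whose head is centred 46 mm above the origin.
- offcut_c: bystander: strip of wood, 30 x 150 x 18 mm, lying along its own y on the bench right of the box, with clear bench top on its near side (toward the robot); origin: centre of its underside
- folding_rule: bystander: folded yellow rule, 16 x 230 x 18 mm, lying along its own y near the bench's front edge; origin: centre of its underside
- glue_bottle: bystander: white glue bottle, 54 mm diameter, 173 mm tall, standing behind the offcut, right of the box; origin: centre of its underside

How it is judged:
On the way, in this order (a step that is already met when the one before it is completed fails the run):
1. the cap is lifted clear of the lid in the gripper, the lid still shut (height (world z) of vent_cap above 0.145 m and contact force between the fingers and vent_cap above 0.3 N and value of joint lid below 0.06 rad), for 0.1 s.
2. the cap stands right way up on the bench top, let go, the lid still shut (height (world z) of vent_cap between -0.006 and 0.006 m and angle between vent_cap's own z axis and vertical below 0.1 rad and linear speed of vent_cap below 0.02 m/s and contact force between the fingers and vent_cap below 0.1 N and value of joint lid below 0.06 rad), for 0.2 s.
3. the lid is raised by its knob (value of joint lid above 0.4 rad and distance between the grasp point and lid_grip below 0.05 m and contact force between the fingers and steam_box above 0.3 N), for 0.1 s.
At the end, for the whole second after the job is handed in: The lid stands still at 60 degrees (within 7), carried by the gripper's fingers on its knob alone; the vent cap stands right way up and still on the bench top (underside within 6 mm of it), with nothing leaning on it (value of joint lid between 0.925 and 1.17 rad and velocity of joint lid between -0.05 and 0.05 rad/s and distance between the grasp point and lid_grip below 0.05 m and contact force between the fingers and steam_box above 0.5 N and height (world z) of vent_cap between -0.006 and 0.006 m and angle between vent_cap's own z axis and vertical below 0.1 rad and linear speed of vent_cap below 0.02 m/s and contact force between anything else and vent_cap below 4 N); the arm keeps its last pose, push and grip.
It fails at once if the lid was let fall (it swung shut faster than 1.2 rad/s) (velocity of joint lid below -1.2 rad/s).
It fails at once if the cap was dropped or knocked off (it moved faster than 0.6 m/s outside the gripper) (linear speed of vent_cap above 0.6 m/s and contact force between the fingers and vent_cap below 0.05 N).
It fails at once if another thing on the bench was moved by more than 25 mm (distance of any of offcut_c, folding_rule, glue_bottle from where it was at the start of the episode above 0.025 m).
It also fails if it takes over 58 s, if anything falls off the work surface, if the arm or the gripper's body presses on something with over 40 N, if the wrist force passes 120 N, or if a joint passes its speed limit or range.

### The arm

A 6-joint arm with a two-finger parallel gripper is mounted at the origin on a cart in front of the work surface, level with it; the furniture and walls round the work are solid. World frame = base frame: x ahead of the robot, y to its left, z up, the work surface at z = 0. Lengths are in m, angles in rad, forces in N, time in s.
With the tool pointing down it reaches from about 0.275 to 0.975 m from the base axis. Payload 8.4 kg.
Tool frame: the origin (TCP) lies on the centre line of the jaws, within the pads' length; the fingertips stand 25 mm ahead of it and the grasp point (between the pads) lies 6 mm ahead of it; z points along the fingers, y is the line along which they close (so a half turn about z gives the same grasp; the last joint's range is limited). The gripper opens to 92 mm and grips with 3 to 60 N. Pads are 20 mm wide; open, the fingers measure 128 mm over their backs; the gripper's body (75 mm by 189 mm) begins 69 mm behind the grasp point.
Start: joints at [1.16, 0.353, 1.633, -0, 1.155, -0.002], TCP at [0.248, 0.574, 0.24] pointing down, gripper open.
Joint ranges: [-2.63, 2.63], [-0.92, 2.1], [0.06, 2.66], [-1.3, 4.44], [0, 2.69], [-3.02, 3.02]. Speed limits (rad/s): [2.22, 2.22, 2.79, 3.14, 3.14, 3.14].

### API

Orientations are given as a unit quaternion [w, x, y, z].
In Python, from rig import * gives the robot as it stands.
- The arm moves only by the tool apply_moves, never from a script. Its argument "steps" is a list of rows, each a list of 7 numbers: the shift along the tool's x, y, z in cm, then the turn, a rotation vector about the tool's x, y, z in degrees, then the opening, from -1 (shut) to 1 (fully open). A call has exactly 10 rows; each row shifts and turns the commanded pose from where the row before left it, along the tool's axes as they then stand; what a row does not reach is not made up. A row lasts 1/12 s, in which the tool goes at most 41.7 mm and 7.16 degrees, less where a joint would pass 70% of its speed; a pose out of reach is approached as far as the arm can. A call is refused whole if a number of a shift passes 4.17 or a number of a turn 7.16, either way. A call with a gripper value outside its range is refused whole. The fingers move at their own pace and stop on an object; "squeeze" is the grip in N (left out, the last holds). Time passes only in rows, so rows that do not move let the fingers close, or fill a call up. It gives the time, the measured TCP pose, the force, the opening and the grip force at its end, in the units of the state.
- sense(): the state, without advancing time (a new reading comes with each control period).
- grab_frame(name): name is "side" or "top" or "wrist"; returns a dict with "pixels" (384x512x3 uint8, blue, green, red), "z_map" (384x512 float32, m along the optical axis (not along the pixel's ray), 0 where there is no reading), "vertical_fov" (degrees; the focal length in pixels is half the picture's height over the tangent of half this angle, whatever the lens; pixels are square), "cx", "cy" (the principal point, pixels), "R" (3x3) and "t" (3): a world point X has camera coordinates R X + t. Camera axes: x right, y down, z forward; pixel columns grow to the right and rows downward; lengths in m; the calibration is good to about 2 mm. A picture is of the moment at which its call begins.
- job_done(): hands the job in; it is judged then, once.
The state is a dict: "time": time; "joint_positions": joint angles; "joint_vel": joint speeds; "joint_efforts": joint torques, N m; "tool_pos": TCP position; "tool_rot": TCP orientation; "wrist_force": force on the tool from outside, world axes, zero at the start; "wrist_torque": the same for the moment, N m; "finger_gap": finger opening in m; "gripper_force": force on a finger pad.
Only numpy, scipy, OpenCV 4.12 (cv2) and the standard library are available. Lean on these libraries where they do the work, as an engineer would, in place of code of your own. Each camera call takes 0.05 s, during which the arm holds its last target. There are 200 camera calls.

## Working session

There is one attempt and no reset: what is moved stays moved. The work goes in short steps, Python scripts to look and compute and a tool call to move; the robot and the scene stay as the last step left them, time stands still between calls to the robot, and variables do not carry over. Pictures are saved under pics/ and viewed, at most 10 in all, crops included, and the job is handed in when it is done.

Besides the shell and the picture viewer there is one more tool, called after "Call:" as name(argument=value, ...) on one line, values as JSON. apply_moves: Moves the arm, as the interface text tells. Its arguments: {"type":"object","properties":{"steps":{"type":"array"},"squeeze":{"type":"number"}},"required":["steps"]}

```bash
ls; mkdir -p pics; cat > h.py <<'E'
from rig import *
import numpy as np, cv2
def K(f):
    return f["pixels"].shape[0]/2/np.tan(np.radians(f["vertical_fov"])/2)
def pts(f):
    h,w=f["z_map"].shape; u,v=np.meshgrid(np.arange(w),np.arange(h)); z=f["z_map"]; k=K(f)
    c=np.stack([(u-f["cx"])*z/k,(v-f["cy"])*z/k,z],-1)
    return (c-f["t"])@f["R"]   # R^T(c-t)
def ray(f,u,v,h):
    k=K(f); d=np.array([(u-f["cx"])/k,(v-f["cy"])/k,1])@f["R"]; o=-f["R"].T@f["t"]
    return o+d*(h-o[2])/d[2]
E
python3 - <<'E'
from h import *
import pickle
F={n:grab_frame(n) for n in("top","side")}
pickle.dump(F,open("f0.pkl","wb"))
for n in F: cv2.imwrite(f"pics/{n}0.png",F[n]["pixels"]); print(n,F[n]["R"].round(3),F[n]["t"])
s=sense(); print(s)
E
```

```text
pics
top [[-0.019 -1.    -0.002]
 [-0.988  0.019 -0.156]
 [ 0.156 -0.001 -0.988]] [0.14873524 0.53644821 0.92394733]
side [[ 0.97  -0.244 -0.012]
 [-0.161 -0.601 -0.783]
 [ 0.184  0.761 -0.622]] [-0.47850024  0.25123451  0.94816616]
{'time': 0.1, 'joint_positions': array([ 1.15958619e+00,  3.53572238e-01,  1.63401616e+00, -1.97402846e-05,
        1.15521862e+00, -2.39049706e-03]), 'joint_vel': array([ 1.41298490e-03, -1.24030160e-03, -2.05442294e-03, -2.53373501e-04,
       -9.79931788e-05,  1.55255386e-03]), 'joint_efforts': array([ 3.79411376e-04, -5.94902050e+01, -3.34933376e+01,  6.99115824e-02,
        1.83766260e-02,  4.57516035e-05]), 'tool_pos': array([0.24829534, 0.57312993, 0.23896157]), 'tool_rot': array([-1.15836417e-04,  2.02985360e-01,  9.79181584e-01, -5.96095137e-04]), 'wrist_force': array([-0.30068496, -0.02149537, -0.08964873]), 'wrist_torque': array([ 0.00522827,  0.01183968, -0.01821844]), 'gripper_force': 0.0, 'finger_gap': 0.0920735091208514}
```

View pics/top0.png

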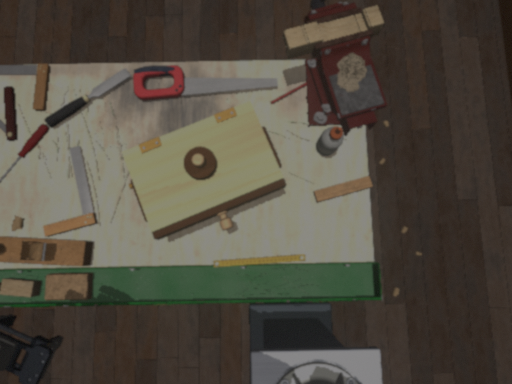

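View pics/side0.png

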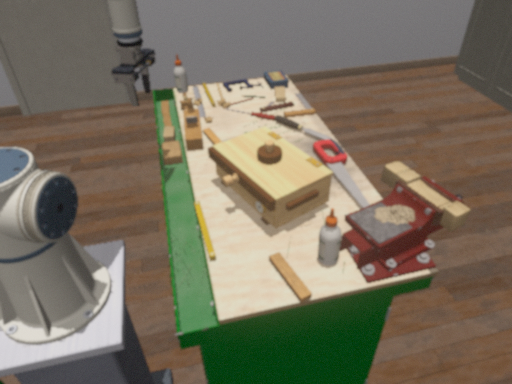

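The top view shows the box turned about 20°, with the cap at (200,163), the lid knob at (226,221), the offcut at (343,189), the bottle at (331,140) and the rule at (260,261). In the side view the cap is at (269,153) and the knob at (230,180).

```bash
python3 - <<'E'
from h import *
import pickle
F=pickle.load(open("f0.pkl","rb"))
for n,ps in {"top":dict(capknob=(198,160),lid1=(165,190),lid2=(250,150),knob=(226,222),bench=(300,220),clear=(320,215)),"side":dict(capknob=(268,149),lid=(240,150),knob=(230,179),bench=(240,240))}.items():
    f=F[n];P=pts(f);print(n,"f",K(f))
    for k,(u,v) in ps.items(): print(k,P[v,u].round(4),f["z_map"][v,u])
f=F["top"];P=pts(f)
def region(lo,hi,x0,x1,y0,y1,f=f,P=P):
    m=(P[...,2]>lo)&(P[...,2]<hi)&(P[...,0]>x0)&(P[...,0]<x1)&(P[...,1]>y0)&(P[...,1]<y1)&(f["z_map"]>0)
    return m
for n in F:
    f=F[n];P=pts(f)
    m=region(.115,.128,.3,.9,-.1,.45,f,P)
    c=max(cv2.findContours(m.astype('u1'),0,2)[0],key=cv2.contourArea)
    q=P[c[:,0,1],c[:,0,0],:2].astype('f4'); print(n,"lidrect",cv2.minAreaRect(q),"z",np.median(P[m][:,2]), cv2.boxPoints(cv2.minAreaRect(q)).round(3).tolist())
    m=region(.142,.2,.3,.9,-.1,.45,f,P); q=P[m]; print("cap",len(q),q.mean(0),q.min(0),q.max(0))
    m2=m&(P[...,2]>.165); q=P[m2]; print("capknob",len(q),q.mean(0),q.min(0),q.max(0))
    hsv=cv2.cvtColor(f["pixels"],cv2.COLOR_BGR2HSV)
f=F["top"];P=pts(f)
m=(P[...,2]>.009)&(P[...,0]>.3)&(P[...,0]<.95)&(P[...,1]>-.25)&(P[...,1]<.5)&(f["z_map"]>0)
for c in cv2.findContours(m.astype('u1'),0,2)[0]:
    if cv2.contourArea(c)>30:
        q=P[c[:,0,1],c[:,0,0]]; r=cv2.minAreaRect(q[:,:2].astype('f4')); print("obj",np.round(r[0],3),np.round(r[1],3),round(r[2],1),q[:,2].max().round(3), cv2.boundingRect(c))
E
```

```text
top f 384.96494018869817
capknob [0.59   0.2637 0.1799] 0.83822334
lid1 [0.5348 0.3481 0.1225] 0.8862252
lid2 [0.6252 0.1509 0.1245] 0.8984184
knob [0.4588 0.2086 0.1175] 0.8793528
bench [ 0.4697  0.0261 -0.0011] 0.9983641
clear [ 0.4814 -0.0257  0.0026] 0.9965219
side f 399.1765305503201
capknob [0.5876 0.2599 0.1559] 1.1570938
lid [0.5177 0.3283 0.1219] 1.2175006
knob [0.4613 0.1976 0.1168] 1.110786
bench [ 0.3299 -0.6875  0.7808] 0.0
top lidrect ((0.5851861238479614, 0.2592688500881195), (0.22892743349075317, 0.3274970054626465), 21.927734375) z 0.12268384576860963 [[0.4180000126361847, 0.36800000071525574], [0.5400000214576721, 0.06499999761581421], [0.753000020980835, 0.15000000596046448], [0.6299999952316284, 0.45399999618530273]]
cap 4755 [0.78017931 0.01357175 0.16443001] [ 0.55731913 -0.09999158  0.14201733] [0.89995266 0.30052706 0.19223123]
capknob 2135 [ 0.84312548 -0.0050663   0.17956204] [ 0.57981167 -0.09999158  0.16501518] [0.89995266 0.27757989 0.19223123]
side lidrect ((0.5852528810501099, 0.25946173071861267), (0.22660258412361145, 0.3291921019554138), 21.600473403930664) z 0.12258650602248951 [[0.4189999997615814, 0.3709999918937683], [0.5410000085830688, 0.06499999761581421], [0.7509999871253967, 0.14800000190734863], [0.6299999952316284, 0.45399999618530273]]
cap 2951 [ 0.78934327 -0.00692774  0.1657617 ] [ 0.55759956 -0.09996765  0.14200443] [0.89989426 0.29966852 0.1920975 ]
capknob 1445 [ 0.84303561 -0.0152127   0.17913472] [ 0.5799541  -0.09996461  0.1650095 ] [0.89989426 0.27826216 0.1920975 ]
obj [0.37  0.134] [0.016 0.229] 3.0 0.022 (214, 254, 92, 13)
obj [ 0.548 -0.086] [0.03 0.15] 14.4 0.022 (314, 175, 59, 27)
obj [0.567 0.261] [0.268 0.37 ] 21.7 0.127 (122, 101, 165, 138)
obj [0.872 0.492] [0.028 0.031] 33.0 0.02 (120, 68, 11, 14)
obj [0.858 0.269] [0.088 0.383] 4.8 0.035 (134, 65, 144, 35)
obj [ 0.818 -0.079] [0.313 0.23 ] 23.3 0.191 (283, 5, 105, 151)
```

```bash
python3 - <<'E'
from h import *
import pickle
F=pickle.load(open("f0.pkl","rb"))
a=cv2.resize(F["top"]["pixels"][90:280,120:390],None,fx=2.9,fy=2.9,interpolation=cv2.INTER_CUBIC)
cv2.imwrite("pics/top0c.png",cv2.convertScaleAbs(a,alpha=1.5))
E
```

```text
(no output)
```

View pics/top0c.png

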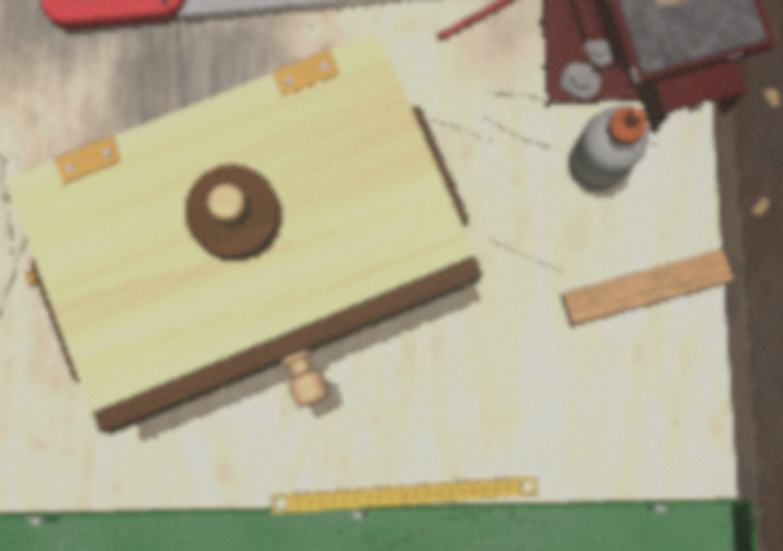

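The crop shows the lid with the cap left of centre, and the knob pointing toward the robot. The bench right of the knob, between the rule and the offcut, is clear.

```bash
python3 - <<'E'
from h import *
import pickle
F=pickle.load(open("f0.pkl","rb"))
th=np.radians(21.8); ex=np.array([np.cos(th),np.sin(th)]); ey=np.array([-ex[1],ex[0]])
for n in F:
    f=F[n];P=pts(f)
    near=(abs(P[...,0]-.59)<.08)&(abs(P[...,1]-.262)<.08)
    for lo,hi in((.14,.155),(.17,.19)):
        q=P[near&(P[...,2]>lo)&(P[...,2]<hi)]; r=cv2.minEnclosingCircle(q[:,:2].astype('f4')); print(n,lo,len(q),q.mean(0).round(4),r, np.percentile(q[:,2],[50,98]).round(4))
    d=P[...,:2]-np.array([.5852,.2593]); a=d@ex; b=d@ey
    m=(a<-.122)&(a>-.18)&(abs(b)<.06)&(P[...,2]>.08)&(P[...,2]<.13)
    q=P[m]; print("knob",len(q),q.mean(0).round(4),"a",a[m].min(),a[m].max(),"b",np.percentile(b[m],[2,50,98]),"zmax",np.percentile(q[:,2],98))
E
```

```text
top 0.14 691 [0.5916 0.2636 0.1484] ((0.5940654277801514, 0.26520422101020813), 0.03732866048812866) [0.1487 0.1515]
top 0.17 130 [0.5929 0.2643 0.1776] ((0.5940595269203186, 0.2652775049209595), 0.01438207272440195) [0.178  0.1815]
knob 143 [0.4573 0.2081 0.1155] a -0.1506015602046264 -0.12219279174907217 b [-1.30990690e-02 -9.76703035e-05  1.38997046e-02] zmax 0.12085659342668799
side 0.14 273 [0.5917 0.2555 0.1477] ((0.5931559801101685, 0.2647410035133362), 0.03868702054023743) [0.1483 0.1518]
side 0.17 56 [0.5927 0.2622 0.1761] ((0.5928557515144348, 0.264298677444458), 0.015176596119999886) [0.1764 0.1796]
knob 104 [0.4568 0.203  0.1102] a -0.15068397610571302 -0.12230279625013628 b [-0.01259453 -0.00675091  0.0087797 ] zmax 0.12020724399979414
```

```bash
cat >> h.py <<'E'
from scipy.spatial.transform import Rotation as Ro
TH=np.radians(21.8); EX=np.array([np.cos(TH),np.sin(TH),0]); EY=np.array([-EX[1],EX[0],0]); HINGE=np.array([.6869,.3000,.110])
def go(grasp):  # remaining shift (cm, tool axes) and turn (deg) to a downward tool with y along EY, grasp point at given world point
    s=sense(); R=Ro.from_quat(s["tool_rot"],scalar_first=True)
    T=Ro.from_matrix(np.column_stack([np.cross(EY,[0,0,-1]),EY,[0,0,-1]]))
    d=np.array(grasp)+[0,0,.006]-s["tool_pos"]
    print("t",round(s["time"],2),"pos",s["tool_pos"].round(4),"shift cm now-frame",(R.inv().apply(d)*100).round(2),"turned-frame",(T.inv().apply(d)*100).round(2),"turn",(R.inv()*T).as_rotvec(degrees=True).round(2),"F",s["wrist_force"].round(1),"grip",s["gripper_force"],"gap",round(s["finger_gap"],4))
E
python3 -c "
from h import *
go([.5935,.265,.233])"
```

```text
t 0.1 pos [0.2483 0.5731 0.239 ] shift cm now-frame [-4.392e+01 -1.455e+01  1.000e-02] turned-frame [-20.61 -41.43  -0.  ] turn [-7.000e-02 -3.000e-02 -4.522e+01] F [-0.3 -0.  -0.1] grip 0.0 gap 0.0921
```

Call:
apply_moves(steps=[[-3.9, -1.3, 0, 0, 0, 0, 1], [-3.9, -1.3, 0, 0, 0, 0, 1], [-3.9, -1.3, 0, 0, 0, 0, 1], [-3.9, -1.3, 0, 0, 0, 0, 1], [-3.9, -1.3, 0, 0, 0, 0, 1], [-3.9, -1.3, 0, 0, 0, 0, 1], [-3.9, -1.3, 0, 0, 0, 0, 1], [-3.9, -1.3, 0, 0, 0, 0, 1], [-3.9, -1.3, 0, 0, 0, 0, 1], [-3.9, -1.3, 0, 0, 0, 0, 1]], squeeze=15)

```text
time: 0.93
tool_pos: [0.5557, 0.2975, 0.2393]
tool_rot: [-0.0, 0.203, 0.979, -0.0]
wrist_force: [-0.0, -0.1, 0.6]
finger_gap: 0.0916
gripper_force: 0.0
```

Call:
apply_moves(steps=[[0, 0, 0, 0, 0, -5, 1], [0, 0, 0, 0, 0, -5, 1], [0, 0, 0, 0, 0, -5, 1], [0, 0, 0, 0, 0, -5, 1], [0, 0, 0, 0, 0, -5, 1], [0, 0, 0, 0, 0, -5, 1], [0, 0, 0, 0, 0, -5, 1], [0, 0, 0, 0, 0, -5, 1], [0, 0, 0, 0, 0, -5.2, 1], [0, 0, 0, 0, 0, 0, 1]])

```text
time: 1.77
tool_pos: [0.5544, 0.299, 0.2392]
tool_rot: [-0.0, -0.191, 0.982, -0.0]
wrist_force: [0.4, 1.0, -0.2]
finger_gap: 0.0919
gripper_force: 0.0
```

```bash
python3 -c "
from h import *
go([.5935,.265,.233])"
```

```text
t 1.77 pos [0.5544 0.299  0.2392] shift cm now-frame [-2.35 -4.62  0.01] turned-frame [-2.37 -4.61  0.02] turn [-0.01 -0.05  0.21] F [ 0.4  1.  -0.2] grip 0.0 gap 0.0919
```

Call:
apply_moves(steps=[[-0.8, -1.54, 0, 0, 0, 0, 1], [-0.8, -1.54, 0, 0, 0, 0, 1], [-0.77, -1.54, 0, 0, 0, 0.2, 1], [0, 0, 0, 0, 0, 0, 1], [0, 0, 0, 0, 0, 0, 1], [0, 0, 0, 0, 0, 0, 1], [0, 0, 0, 0, 0, 0, 1], [0, 0, 0, 0, 0, 0, 1], [0, 0, 0, 0, 0, 0, 1], [0, 0, 0, 0, 0, 0, 1]])

```text
time: 2.6
tool_pos: [0.5935, 0.2654, 0.2396]
tool_rot: [0.0, -0.187, 0.982, 0.0]
wrist_force: [-1.0, 0.4, 0.7]
finger_gap: 0.0919
gripper_force: 0.0
```

```bash
python3 -c "
from h import *
go([.5935,.265,.173])
f=grab_frame('wrist');cv2.imwrite('pics/w1.png',f['pixels']);P=pts(f)
near=(abs(P[...,0]-.59)<.07)&(abs(P[...,1]-.262)<.07)&(f['z_map']>0)
for lo,hi in((.142,.155),(.17,.185)):
    q=P[near&(P[...,2]>lo)&(P[...,2]<hi)];print(len(q),cv2.minEnclosingCircle(q[:,:2].astype('f4')),q.mean(0),np.median(q[:,2]))
"
```

```text
t 2.6 pos [0.5935 0.2654 0.2396] shift cm now-frame [ 0.02 -0.04  6.06] turned-frame [ 0.02 -0.04  6.06] turn [ 0.   0.  -0.2] F [-1.   0.4  0.7] grip 0.0 gap 0.0919
3935 ((0.5935715436935425, 0.26459041237831116), 0.036950647830963135) [0.58957724 0.26316154 0.14857228] 0.14862311785654
875 ((0.5931169390678406, 0.26453307271003723), 0.01386338286101818) [0.59168604 0.26401171 0.17765385] 0.17813577750137713
```

View pics/w1.png

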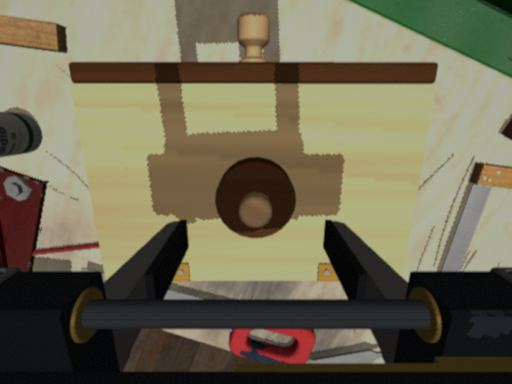

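The wrist view shows the cap (256,200) centred between the fingers and the lid knob at (253,35), both matching the measured positions. Next: lower, close and lift.

Call:
apply_moves(steps=[[0, -0.05, 1.5, 0, 0, 0, 1], [0, 0, 1.5, 0, 0, 0, 1], [0, 0, 1.5, 0, 0, 0, 1], [0, 0, 1, 0, 0, 0, 1], [0, 0, 0.6, 0, 0, 0, 1], [0, 0, 0, 0, 0, 0, 1], [0, 0, 0, 0, 0, 0, 0], [0, 0, 0, 0, 0, 0, -1], [0, 0, 0, 0, 0, 0, -1], [0, 0, 0, 0, 0, 0, -1]])

```text
time: 3.48
tool_pos: [0.5944, 0.2648, 0.1794]
tool_rot: [0.001, -0.187, 0.982, 0.0]
wrist_force: [0.3, -0.1, -0.8]
finger_gap: 0.0675
gripper_force: 0.0
```

Call:
apply_moves(steps=[[0, 0, 0, 0, 0, 0, -1], [0, 0, 0, 0, 0, 0, -1], [0, 0, 0, 0, 0, 0, -1], [0, 0, 0, 0, 0, 0, -1], [0, 0, 0, 0, 0, 0, -1], [0, 0, 0, 0, 0, 0, -1], [0, 0, 0, 0, 0, 0, -1], [0, 0, 0, 0, 0, 0, -1], [0, 0, 0, 0, 0, 0, -1], [0, 0, 0, 0, 0, 0, -1]])

```text
time: 4.32
tool_pos: [0.5939, 0.2646, 0.1786]
tool_rot: [-0.0, -0.187, 0.982, 0.0]
wrist_force: [-0.0, 0.6, 0.5]
finger_gap: 0.0269
gripper_force: 15.0
```

Call:
apply_moves(steps=[[0, 0, -0.4, 0, 0, 0, -1], [0, 0, -0.4, 0, 0, 0, -1], [0, 0, -0.6, 0, 0, 0, -1], [0, 0, -0.8, 0, 0, 0, -1], [0, 0, -1, 0, 0, 0, -1], [0, 0, -1, 0, 0, 0, -1], [0, 0, -1, 0, 0, 0, -1], [0, 0, -0.8, 0, 0, 0, -1], [0, 0, 0, 0, 0, 0, -1], [0, 0, 0, 0, 0, 0, -1]])

```text
time: 5.15
tool_pos: [0.5942, 0.2648, 0.2393]
tool_rot: [0.001, -0.187, 0.982, 0.0]
wrist_force: [0.4, -0.7, -0.8]
finger_gap: 0.0267
gripper_force: 15.0
```

```bash
python3 -c "
from h import *
go([.45,-.02,.173])
f=grab_frame('side');cv2.imwrite('pics/s2.png',cv2.resize(f['pixels'][80:240,150:390],None,fx=2.5,fy=2.5))
"
```

```text
t 5.15 pos [0.5942 0.2648 0.2393] shift cm now-frame [ 23.89 -21.18   6.  ] turned-frame [ 23.97 -21.08   6.03] turn [ 0.    0.07 -0.22] F [ 0.4 -0.7 -0.8] grip 14.99991298187524 gap 0.0267
```

View pics/s2.png

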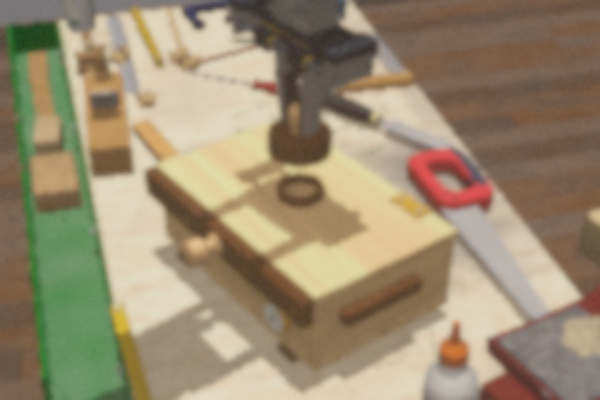

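The cap hangs upright at (300,140), clear of the collar, with the lid shut. Next: carry it to the clear spot.

Call:
apply_moves(steps=[[1.2, -1, 0, 0, 0, 0, -1], [2.4, -2.1, 0, 0, 0, 0, -1], [2.8, -2.5, 0, 0, 0, 0, -1], [2.8, -2.5, 0, 0, 0, 0, -1], [2.8, -2.5, 0, 0, 0, 0, -1], [2.8, -2.5, 0, 0, 0, 0, -1], [2.8, -2.5, 0, 0, 0, 0, -1], [2.8, -2.5, 0, 0, 0, 0, -1], [2.4, -2, 0, 0, 0, 0, -1], [1.1, -1.1, 0, 0, 0, 0, -1]])

```text
time: 6.03
tool_pos: [0.447, -0.0227, 0.2379]
tool_rot: [-0.001, -0.187, 0.982, -0.0]
wrist_force: [0.3, 0.0, -1.4]
finger_gap: 0.027
gripper_force: 15.0
```

Call:
apply_moves(steps=[[0, 0, 0.8, 0, 0, 0, -1], [0, 0, 1.6, 0, 0, 0, -1], [0, 0, 2, 0, 0, 0, -1], [0, 0, 2, 0, 0, 0, -1], [0, 0, 2, 0, 0, 0, -1], [0, 0, 2, 0, 0, 0, -1], [0, 0, 2, 0, 0, 0, -1], [0, 0, 2, 0, 0, 0, -1], [0, 0, 1.2, 0, 0, 0, -1], [0, 0, 0.6, 0, 0, 0, -1]])

```text
time: 6.87
tool_pos: [0.4486, -0.0196, 0.0742]
tool_rot: [-0.002, -0.187, 0.982, 0.0]
wrist_force: [0.5, -0.2, -0.0]
finger_gap: 0.027
gripper_force: 15.0
```

```bash
python3 -c "
from h import *
go([.45,-.02,.0515])
for n in ('side','wrist'):
    f=grab_frame(n);cv2.imwrite(f'pics/{n}3.png',f['pixels'])
f=grab_frame('side');P=pts(f)
m=(abs(P[...,0]-.45)<.06)&(abs(P[...,1]+.02)<.06)&(P[...,2]>.008)&(P[...,2]<.06);q=P[m];print(len(q),np.percentile(q,[1,50,99],axis=0))
"
```

```text
t 6.87 pos [ 0.4486 -0.0196  0.0742] shift cm now-frame [-0.13 -0.09  1.67] turned-frame [-0.12 -0.09  1.67] turn [ 0.09 -0.17 -0.21] F [ 0.5 -0.2 -0. ] grip 14.999891041370574 gap 0.027
505 [[ 0.41325787 -0.05620182  0.01993841]
 [ 0.4395042  -0.03989285  0.04437967]
 [ 0.48313455  0.005393    0.05926116]]
```

View pics/side3.png

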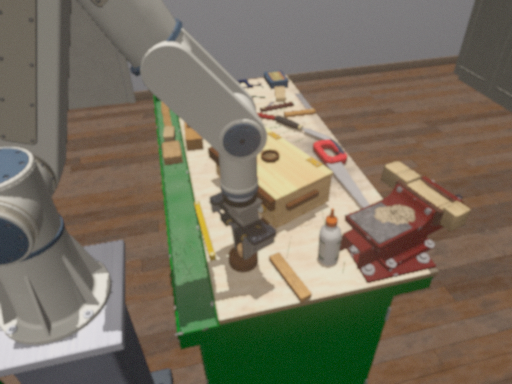

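The cap at (242,260) hangs just over the bench, clear of the rule and the offcut. Next: lower it to contact.

Call:
apply_moves(steps=[[0, 0, 0.3, 0, 0, 0, -1], [0, 0, 0.3, 0, 0, 0, -1], [0, 0, 0.3, 0, 0, 0, -1], [0, 0, 0.2, 0, 0, 0, -1], [0, 0, 0.2, 0, 0, 0, -1], [0, 0, 0.1, 0, 0, 0, -1], [0, 0, 0.1, 0, 0, 0, -1], [0, 0, 0, 0, 0, 0, -1], [0, 0, 0, 0, 0, 0, -1], [0, 0, 0, 0, 0, 0, -1]])

```text
time: 7.85
tool_pos: [0.4497, -0.0205, 0.0616]
tool_rot: [0.0, -0.187, 0.982, -0.0]
wrist_force: [0.2, -0.3, -0.9]
finger_gap: 0.0267
gripper_force: 15.0
```

Call:
apply_moves(steps=[[0, 0, 0.1, 0, 0, 0, -1], [0, 0, 0, 0, 0, 0, -1], [0, 0, 0.1, 0, 0, 0, -1], [0, 0, 0, 0, 0, 0, -1], [0, 0, 0, 0, 0, 0, -1], [0, 0, 0, 0, 0, 0, -1], [0, 0, 0, 0, 0, 0, -1], [0, 0, 0, 0, 0, 0, -1], [0, 0, 0, 0, 0, 0, -1], [0, 0, 0, 0, 0, 0, -1]])

```text
time: 8.68
tool_pos: [0.4497, -0.0204, 0.0596]
tool_rot: [-0.0, -0.187, 0.982, 0.0]
wrist_force: [-0.5, -0.4, -1.1]
finger_gap: 0.027
gripper_force: 15.0
```

Call:
apply_moves(steps=[[0, 0, 0.1, 0, 0, 0, -1], [0, 0, 0, 0, 0, 0, -1], [0, 0, 0.1, 0, 0, 0, -1], [0, 0, 0, 0, 0, 0, -1], [0, 0, 0, 0, 0, 0, -1], [0, 0, 0, 0, 0, 0, -1], [0, 0, 0, 0, 0, 0, -1], [0, 0, 0, 0, 0, 0, -1], [0, 0, 0, 0, 0, 0, -1], [0, 0, 0, 0, 0, 0, -1]])

```text
time: 9.52
tool_pos: [0.4497, -0.0204, 0.0576]
tool_rot: [0.0, -0.187, 0.982, -0.0]
wrist_force: [0.2, 0.1, -0.8]
finger_gap: 0.0271
gripper_force: 15.0
```

Call:
apply_moves(steps=[[0, 0, 0.1, 0, 0, 0, -1], [0, 0, 0, 0, 0, 0, -1], [0, 0, 0, 0, 0, 0, -1], [0, 0, 0, 0, 0, 0, -1], [0, 0, 0, 0, 0, 0, -1], [0, 0, 0, 0, 0, 0, -1], [0, 0, 0, 0, 0, 0, -1], [0, 0, 0, 0, 0, 0, -1], [0, 0, 0, 0, 0, 0, -1], [0, 0, 0, 0, 0, 0, -1]])

```text
time: 10.35
tool_pos: [0.4497, -0.0204, 0.0566]
tool_rot: [-0.0, -0.187, 0.982, -0.0]
wrist_force: [-1.2, 0.3, -0.7]
finger_gap: 0.0272
gripper_force: 15.0
```

Call:
apply_moves(steps=[[0, 0, 0.1, 0, 0, 0, -1], [0, 0, 0, 0, 0, 0, -1], [0, 0, 0, 0, 0, 0, -1], [0, 0, 0, 0, 0, 0, -1], [0, 0, 0, 0, 0, 0, -1], [0, 0, 0, 0, 0, 0, -1], [0, 0, 0, 0, 0, 0, -1], [0, 0, 0, 0, 0, 0, -1], [0, 0, 0, 0, 0, 0, -1], [0, 0, 0, 0, 0, 0, -1]])

```text
time: 11.18
tool_pos: [0.4498, -0.0204, 0.0562]
tool_rot: [0.0, -0.187, 0.982, -0.0]
wrist_force: [-2.8, 0.8, 11.9]
finger_gap: 0.0266
gripper_force: 15.0
```

Call:
apply_moves(steps=[[0, 0, -0.04, 0, 0, 0, -1], [0, 0, 0, 0, 0, 0, -1], [0, 0, 0, 0, 0, 0, -0.3], [0, 0, 0, 0, 0, 0, -0.2], [0, 0, 0, 0, 0, 0, 0], [0, 0, 0, 0, 0, 0, 0.3], [0, 0, 0, 0, 0, 0, 0.6], [0, 0, 0, 0, 0, 0, 0.6], [0, 0, 0, 0, 0, 0, 0.6], [0, 0, 0, 0, 0, 0, 0.6]])

```text
time: 12.02
tool_pos: [0.4496, -0.0204, 0.0559]
tool_rot: [-0.0, -0.187, 0.982, 0.0]
wrist_force: [0.2, -0.8, -0.2]
finger_gap: 0.073
gripper_force: 0.0
```

Call:
apply_moves(steps=[[0, 0, -0.5, 0, 0, 0, 0.6], [0, 0, -1, 0, 0, 0, 0.6], [0, 0, -1.5, 0, 0, 0, 0.6], [0, 0, -2, 0, 0, 0, 0.6], [0, 0, -2, 0, 0, 0, 0.6], [0, 0, -2, 0, 0, 0, 0.6], [0, 0, -2, 0, 0, 0, 0.6], [0, 0, -1, 0, 0, 0, 0.6], [0, 0, 0, 0, 0, 0, 0.6], [0, 0, 0, 0, 0, 0, 0.6]])

```text
time: 12.85
tool_pos: [0.4498, -0.0204, 0.1763]
tool_rot: [0.001, -0.187, 0.982, -0.0]
wrist_force: [-0.2, -0.6, 0.4]
finger_gap: 0.0732
gripper_force: 0.0
```

```bash
python3 -c "
from h import *
go([.4556,.2075,.164])
f=grab_frame('wrist');cv2.imwrite('pics/w4.png',f['pixels']);P=pts(f)
m=(abs(P[...,0]-.45)<.06)&(abs(P[...,1]+.02)<.06)&(P[...,2]<.08)
for lo,hi in((.02,.033),(.048,.07)):
    q=P[m&(P[...,2]>lo)&(P[...,2]<hi)];print(len(q),cv2.minEnclosingCircle(q[:,:2].astype('f4')),np.median(q[:,2]))
"
```

```text
t 12.85 pos [ 0.4498 -0.0204  0.1763] shift cm now-frame [-8.92 20.98  0.63] turned-frame [-9.   20.95  0.63] turn [-0.03  0.07 -0.22] F [-0.2 -0.6  0.4] grip 0.0 gap 0.0732
2714 ((0.4497767686843872, -0.02100316993892193), 0.03695293888449669) 0.02666752310495002
567 ((0.449553519487381, -0.021110177040100098), 0.013792884536087513) 0.0562579133994296
```

View pics/w4.png

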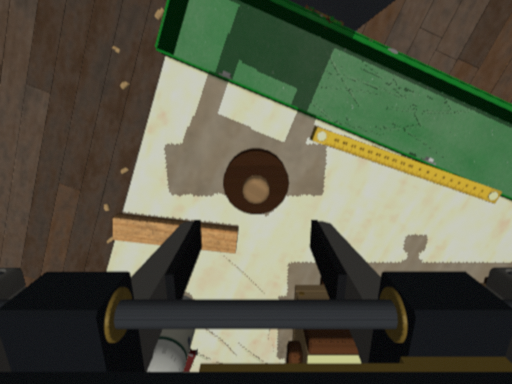

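The cap stands upright at (256,182), with its top at 56 mm, and the rule and offcut have not moved. Next: the lid knob.

Call:
apply_moves(steps=[[-0.5, 1, 0, 0, 0, 0, 0.6], [-0.9, 2, 0, 0, 0, 0, 0.6], [-1.1, 2.6, 0, 0, 0, 0, 0.6], [-1.1, 2.6, 0, 0, 0, 0, 0.6], [-1.1, 2.6, 0, 0, 0, 0, 0.6], [-1.1, 2.6, 0, 0, 0, 0, 0.6], [-1.1, 2.6, 0, 0, 0, 0, 0.6], [-1.1, 2.6, 0, 0, 0, 0, 0.6], [-0.7, 1.9, 0, 0, 0, 0, 0.6], [-0.4, 0.5, 0, 0, 0, -0.2, 0.6]])

```text
time: 13.73
tool_pos: [0.456, 0.2113, 0.1747]
tool_rot: [-0.001, -0.19, 0.982, 0.0]
wrist_force: [0.3, -0.3, 0.2]
finger_gap: 0.0737
gripper_force: 0.0
```

```bash
python3 -c "
from h import *
f=grab_frame('wrist');P=pts(f)
f=grab_frame('wrist');P=pts(f);cv2.imwrite('pics/w5.png',f['pixels'])
go([.4556,.2075,.104])
d=P-HINGE;a=d@EX;b=d@EY
m=(a<-.232)&(a>-.29)&(abs(b)<.05)&(P[...,2]>.09)&(P[...,2]<.14)&(f['z_map']>0);q=P[m]
print(len(q),np.percentile(a[m],[1,99]),np.percentile(b[m],[1,50,99]),np.percentile(q[:,2],[50,99]))
m=(a<-.2)&(a>-.29)&(abs(b)<.1)&(P[...,2]>.115)&(P[...,2]<.13)&(abs(b)>.03)&(f['z_map']>0);print('rail face',np.percentile(a[m],1))
"
```

```text
t 13.83 pos [0.4565 0.2094 0.1749] shift cm now-frame [ 0.15 -0.14  6.49] turned-frame [ 0.16 -0.14  6.49] turn [-0.   -0.1   0.12] F [-0.2 -0.7 -0. ] grip 0.0 gap 0.0735
1183 [-0.26074292 -0.23253558] [-0.0134269   0.0005162   0.01436573] [0.11576968 0.1201534 ]
rail face -0.22053676294274144
```

View pics/w5.png

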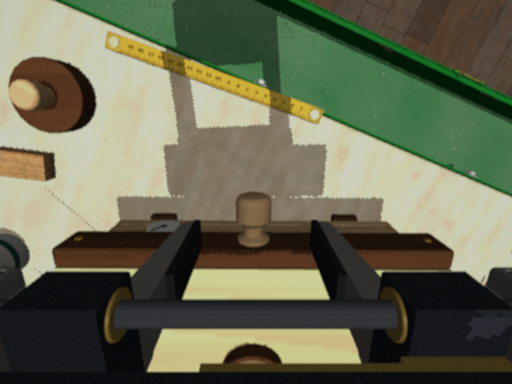

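The knob (254,215) is centred between the fingers and matches the measurement. Next: descend and grip.

Call:
apply_moves(steps=[[0.1, -0.1, 1, 0, 0, 0, 0.6], [0, 0, 1.5, 0, 0, 0, 0.6], [0, 0, 1.5, 0, 0, 0, 0.6], [0, 0, 1.5, 0, 0, 0, 0.6], [0, 0, 1, 0, 0, 0, 0.6], [0, 0, 0, 0, 0, 0, 0.6], [0, 0, 0, 0, 0, 0, -1], [0, 0, 0, 0, 0, 0, -1], [0, 0, 0, 0, 0, 0, -1], [0, 0, 0, 0, 0, 0, -1]], squeeze=25)

```text
time: 14.67
tool_pos: [0.457, 0.2071, 0.1117]
tool_rot: [0.001, -0.189, 0.982, 0.0]
wrist_force: [1.0, 0.2, 0.5]
finger_gap: 0.0493
gripper_force: 0.0
```

Call:
apply_moves(steps=[[0, 0, 0, 0, 0, 0, -1], [0, 0, 0, 0, 0, 0, -1], [0, 0, 0, 0, 0, 0, -1], [0, 0, 0, 0, 0, 0, -1], [0, 0, 0, 0, 0, 0, -1], [0, 0, 0, 0, 0, 0, -1], [0, 0, 0, 0, 0, 0, -1], [0, 0, 0, 0, 0, 0, -1], [0, 0, 0, 0, 0, 0, -1], [0, 0, 0, 0, 0, 0, -1]])

```text
time: 15.5
tool_pos: [0.4561, 0.2085, 0.1113]
tool_rot: [0.0, -0.189, 0.982, 0.001]
wrist_force: [-5.2, 9.2, 2.0]
finger_gap: 0.0286
gripper_force: 25.0
```

```bash
python3 -c "
from h import *
go([.4556,.2075,.104])
s=sense();d=s['tool_pos']-[0,0,.006]-HINGE;a=d@EX;print('a',a,'z',d[2],'b',d@EY)
r=np.hypot(a,d[2]);p0=np.arctan2(d[2],-a)
# tool x = -EX(fwd?) 
R=Ro.from_quat(s['tool_rot'],scalar_first=True).as_matrix();print('toolx.EX',R[:,0]@EX)
pr=None
for k in range(0,63,3):
    t=p0+np.radians(k);q=np.array([-r*np.cos(t),r*np.sin(t)])
    if pr is not None: print(k,'x %.2f z %.2f cm'%(-(q[0]-pr[0])*100,-(q[1]-pr[1])*100))
    pr=q
"
```

```text
t 15.5 pos [0.4561 0.2085 0.1113] shift cm now-frame [ 0.09 -0.07  0.13] turned-frame [ 0.09 -0.07  0.13] turn [ 0.14  0.03 -0.07] F [-5.2  9.2  2. ] grip 25.00029293820262 gap 0.0286
a -0.24823704077664793 z -0.004708210726476106 b 0.0007552934084665147
toolx.EX -0.9999991880638557
3 x -0.01 z -1.30 cm
6 x -0.08 z -1.30 cm
9 x -0.15 z -1.29 cm
12 x -0.21 z -1.28 cm
15 x -0.28 z -1.27 cm
18 x -0.35 z -1.25 cm
21 x -0.41 z -1.23 cm
24 x -0.47 z -1.21 cm
27 x -0.54 z -1.18 cm
30 x -0.60 z -1.15 cm
33 x -0.66 z -1.12 cm
36 x -0.72 z -1.09 cm
39 x -0.77 z -1.05 cm
42 x -0.83 z -1.00 cm
45 x -0.88 z -0.96 cm
48 x -0.93 z -0.91 cm
51 x -0.97 z -0.86 cm
54 x -1.02 z -0.81 cm
57 x -1.06 z -0.76 cm
60 x -1.10 z -0.70 cm
```

Call:
apply_moves(steps=[[0, 0.08, -0.3, 0, 0, 0, -1], [0, 0, -0.5, 0, 0, 0, -1], [-0.02, 0, -0.65, 0, 0, 0, -1], [-0.05, 0, -0.65, 0, 0, 0, -1], [-0.07, 0, -0.65, 0, 0, 0, -1], [-0.07, 0, -0.65, 0, 0, 0, -1], [-0.1, 0, -0.65, 0, 0, 0, -1], [-0.1, 0, -0.65, 0, 0, 0, -1], [-0.1, 0, -0.5, 0, 0, 0, -1], [0, 0, 0, 0, 0, 0, -1]])

```text
time: 16.33
tool_pos: [0.4601, 0.2102, 0.1636]
tool_rot: [-0.001, -0.189, 0.982, 0.001]
wrist_force: [-4.1, 4.8, -3.5]
finger_gap: 0.0288
gripper_force: 25.0
```

```bash
cat >> h.py <<'E'
def arc(to,n):
    s=sense();d=s['tool_pos']-[0,0,.006]-HINGE;a=d@EX;p=np.arctan2(d[2],-a);off=np.arctan2(-.006,.249)
    print('t',s['time'],'lid deg',np.degrees(p-off),'r',np.hypot(a,d[2]),'b',d@EY,'F tool x,y,z',(s['wrist_force']@np.column_stack([-EX,EY,[0,0,-1]])).round(1),s['gripper_force'],s['finger_gap'])
    g=np.linspace(p,np.radians(to)+off,n+1);r=np.hypot(.249,.006)
    q=np.column_stack([r*np.cos(g),-r*np.sin(g)]); q[0]=[-a,-d[2]]
    print((np.diff(q,axis=0)*100).round(2).tolist())
E
python3 -c "
from h import *
arc(60,30)"
```

```text
t 16.3333 lid deg 12.413224510071768 r 0.24856552966600584 b 0.0008161251651926937 F tool x,y,z [2.  5.9 3.5] 24.999442388070747 0.028769745539240284
[[-0.09, -0.68], [-0.16, -0.67], [-0.18, -0.67], [-0.2, -0.66], [-0.22, -0.66], [-0.23, -0.65], [-0.25, -0.64], [-0.27, -0.64], [-0.29, -0.63], [-0.3, -0.62], [-0.32, -0.61], [-0.34, -0.6], [-0.35, -0.59], [-0.37, -0.58], [-0.39, -0.57], [-0.4, -0.56], [-0.42, -0.55], [-0.43, -0.54], [-0.45, -0.53], [-0.46, -0.51], [-0.48, -0.5], [-0.49, -0.49], [-0.5, -0.47], [-0.51, -0.46], [-0.53, -0.44], [-0.54, -0.43], [-0.55, -0.41], [-0.56, -0.4], [-0.57, -0.38], [-0.58, -0.37]]
```

Lifting smoothly with low forces; I'll continue along the arc.

Call:
apply_moves(steps=[[-0.09, 0.05, -0.4, 0, 0, 0, -1], [-0.16, 0, -0.67, 0, 0, 0, -1], [-0.18, 0, -0.67, 0, 0, 0, -1], [-0.2, 0, -0.66, 0, 0, 0, -1], [-0.22, 0, -0.66, 0, 0, 0, -1], [-0.23, 0, -0.65, 0, 0, 0, -1], [-0.25, 0, -0.65, 0, 0, 0, -1], [-0.27, 0, -0.64, 0, 0, 0, -1], [-0.29, 0, -0.63, 0, 0, 0, -1], [-0.3, 0, -0.62, 0, 0, 0, -1]])

```text
time: 17.17
tool_pos: [0.4797, 0.2179, 0.2259]
tool_rot: [-0.002, -0.189, 0.982, -0.0]
wrist_force: [-6.0, 2.4, -1.5]
finger_gap: 0.0283
gripper_force: 25.0
```

```bash
python3 -c "
from h import *
arc(60,20)"
```

```text
t 17.1667 lid deg 27.6363430751498 r 0.24852528297344728 b 0.0007341570910092826 F tool x,y,z [4.6 4.5 1.5] 24.99982489622198 0.028334001947814443
[[-0.27, -0.65], [-0.34, -0.62], [-0.35, -0.61], [-0.37, -0.6], [-0.39, -0.59], [-0.41, -0.58], [-0.42, -0.56], [-0.44, -0.55], [-0.45, -0.54], [-0.47, -0.53], [-0.48, -0.51], [-0.5, -0.5], [-0.51, -0.48], [-0.52, -0.47], [-0.54, -0.45], [-0.55, -0.44], [-0.56, -0.42], [-0.57, -0.41], [-0.58, -0.39], [-0.6, -0.37]]
```

Call:
apply_moves(steps=[[-0.27, 0, -0.6, 0, 0, 0, -1], [-0.34, 0, -0.62, 0, 0, 0, -1], [-0.35, 0, -0.61, 0, 0, 0, -1], [-0.37, 0, -0.6, 0, 0, 0, -1], [-0.39, 0, -0.59, 0, 0, 0, -1], [-0.41, 0, -0.58, 0, 0, 0, -1], [-0.42, 0, -0.56, 0, 0, 0, -1], [-0.3, 0, -0.4, 0, 0, 0, -1], [0, 0, 0, 0, 0, 0, -1], [0, 0, 0, 0, 0, 0, -1]])

```text
time: 18.0
tool_pos: [0.5068, 0.2287, 0.2719]
tool_rot: [-0.001, -0.189, 0.982, 0.0]
wrist_force: [-6.1, 0.3, -0.8]
finger_gap: 0.0286
gripper_force: 25.0
```

```bash
python3 -c "
from h import *
arc(60,12)"
```

```text
t 18.0 lid deg 40.211362742846596 r 0.24866881788774992 b 0.0006379179678462354 F tool x,y,z [5.5 2.5 0.8] 24.999959038104862 0.028576704848934334
[[-0.43, -0.58], [-0.47, -0.54], [-0.49, -0.52], [-0.5, -0.51], [-0.52, -0.5], [-0.53, -0.48], [-0.55, -0.47], [-0.56, -0.45], [-0.57, -0.43], [-0.58, -0.42], [-0.6, -0.4], [-0.61, -0.38]]
```

Call:
apply_moves(steps=[[-0.3, 0, -0.4, 0, 0, 0, -1], [-0.47, 0, -0.54, 0, 0, 0, -1], [-0.49, 0, -0.52, 0, 0, 0, -1], [-0.5, 0, -0.51, 0, 0, 0, -1], [-0.52, 0, -0.5, 0, 0, 0, -1], [-0.53, 0, -0.48, 0, 0, 0, -1], [-0.55, 0, -0.47, 0, 0, 0, -1], [-0.4, 0, -0.3, 0, 0, 0, -1], [0, 0, 0, 0, 0, 0, -1], [0, 0, 0, 0, 0, 0, -1]])

```text
time: 18.83
tool_pos: [0.5421, 0.2426, 0.3099]
tool_rot: [-0.0, -0.189, 0.982, -0.0]
wrist_force: [-7.7, 0.1, 6.0]
finger_gap: 0.0286
gripper_force: 25.0
```

```bash
python3 -c "
from h import *
arc(60,5)"
```

```text
t 18.8333 lid deg 52.62131380344835 r 0.2487215178393145 b 0.00048114706193238405 F tool x,y,z [ 7.1  3.  -6. ] 25.00083350460045 0.028618067649942833
[[-0.48, -0.42], [-0.52, -0.38], [-0.53, -0.37], [-0.53, -0.35], [-0.54, -0.34]]
```

Call:
apply_moves(steps=[[-0.3, 0, -0.3, 0, 0, 0, -1], [-0.45, 0, -0.4, 0, 0, 0, -1], [-0.5, 0, -0.4, 0, 0, 0, -1], [-0.5, 0, -0.35, 0, 0, 0, -1], [-0.45, 0, -0.3, 0, 0, 0, -1], [-0.3, 0, -0.2, 0, 0, 0, -1], [0, 0, 0, 0, 0, 0, -1], [0, 0, 0, 0, 0, 0, -1], [0, 0, 0, 0, 0, 0, -1], [0, 0, 0, 0, 0, 0, -1]])

```text
time: 19.67
tool_pos: [0.5655, 0.2519, 0.328]
tool_rot: [-0.0, -0.189, 0.982, -0.0]
wrist_force: [-5.1, -0.5, 4.8]
finger_gap: 0.0286
gripper_force: 25.0
```

```bash
python3 -c "
from h import *
arc(60,1)
f=grab_frame('side');cv2.imwrite('pics/s6.png',f['pixels']);P=pts(f)
d=P-HINGE;a=d@EX;b=d@EY
m=(f['z_map']>0)&(a>-.12)&(a<-.01)&(b<-.06)&(b>-.15)&(d[...,2]>.03)&(d[...,2]<.25)
q=np.polyfit(a[m],d[...,2][m],1);print(m.sum(),'plane deg',np.degrees(np.arctan(-q[0])))
"
```

```text
t 19.6667 lid deg 59.74873734543889 r 0.24901717095703269 b 0.00037833396581306994 F tool x,y,z [ 4.9  1.4 -4.8] 25.000718019437045 0.028581995411485223
[[-0.09, -0.06]]
548 plane deg 60.12643072580143
```

View pics/s6.png

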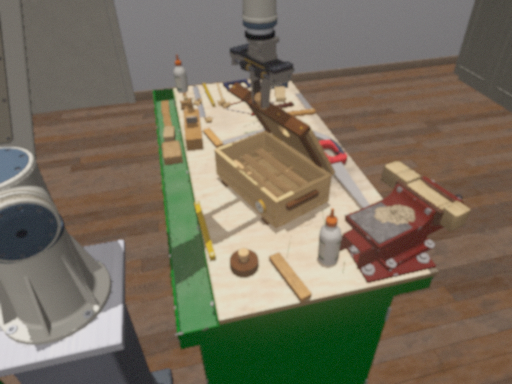

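The lid is open and held at about 60° by the gripper (265,95). The cap stands upright at (243,262), and the other things on the bench have not moved. Next: hand it in.

```bash
python3 -c "
from rig import *
print(sense()['joint_vel']); print(job_done())"
```

```text
[ 0.00056104 -0.00166728  0.00048722  0.00099802 -0.00065128 -0.00173332]
the job is handed in; nothing more can be done
None
```

The job is handed in, with no verdict shown: the vent cap stands upright on clear bench, the gripper holds the lid by its knob at 60° (measured 59.7° from the arm, 60.1° from the camera), and the other things look unmoved in the last picture.

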